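# Stack herb sieves on the shaker's catch pan, pressing each one flat

### The arm

A 6-joint arm with a two-finger parallel gripper is mounted at the origin on the work surface. World frame = base frame: x ahead of the robot, y to its left, z up, the work surface at z = 0. Lengths are in m, angles in rad, forces in N, time in s.
With the tool pointing down it reaches from about 0.35 to 0.975 m from the base axis. Payload 4.9 kg.
Tool frame: the origin (TCP) lies at the very end of the fingers, on their centre line; the grasp point (between the pads) lies 19 mm behind it (manip.hold_point_z is the distance from the TCP to the grasp point, in m); z points along the fingers, y is the direction in which the jaws open and shut (so a half turn about z gives the same grasp; the last joint's range is limited). The gripper opens to 85 mm and grips with 20 to 120 N. Pads are 22 mm wide; open, the fingers measure 114 mm over their backs; the gripper's body (76 mm by 85 mm) begins 54 mm behind the grasp point. The pads swing forward as they close: fully open they stand 13 mm farther back than shut.
Start: joints at [-0.119, 0.053, 1.613, -0, 1.476, -0.119], TCP at [0.625, 0, 0.231] pointing down, gripper open.
Joint ranges: [-3.01, 3.01], [-1.01, 2.22], [0.06, 2.58], [-1.02, 4.17], [0.09, 2.62], [-3.14, 3.14]. Speed limits (rad/s): [2.57, 2.57, 3.14, 3.14, 3.14, 3.14].

### API

Orientations are given as a unit quaternion [w, x, y, z].
In Python, from plant import manip gives the robot as it stands. The module is installed in compiled form; this text tells all that it offers.
- The arm moves only by the shell command python3 -m creep 'ROWS'. ROWS is JSON, a list of rows, each a list of 7 numbers: the turn, a rotation vector about the tool's x, y, z in degrees, then the shift along the tool's x, y, z in m, then the opening, from 0 (shut) to 1 (fully open). In form: [[ax, ay, az, tx, ty, tz, jaw], ...]. A call has 1 to 20 rows; each row shifts and turns the commanded pose from where the row before left it, along the tool's axes as they then stand; what a row does not reach is not made up. A row lasts 1/12 s, in which the tool goes at most 41.7 mm and 7.16 degrees, less where a joint would pass 70% of its speed; a pose out of reach is approached as far as the arm can. A call is refused whole if a number of a shift passes 0.0417 or a number of a turn 7.16, either way. A call with a gripper value outside its range is refused whole. The fingers move at their own pace and stop on an object; the grip force is fixed at half the most. Time passes only in rows, so rows that do not move let the fingers close. It gives the time, the measured TCP pose, the force and the opening at its end, in the units of the state.
- manip.state(): the state, without advancing time (a new reading comes with each control period).
- manip.grab_frame(name): name is "scene" or "side" or "wrist"; returns the picture (384x512x3 uint8, blue, green, red); there is no depth.
- manip.get_calibration(name): a dict with "fx", "fy", "cx", "cy" (pixels), "xyz" and "attitude" of the camera in the world. Camera axes: x right, y down, z forward; pixel columns grow to the right and rows downward; lengths in m; the calibration is good to about 2 mm. The wrist camera is an equidistant fisheye: a pixel r from the principal point sees the ray r / f radians off the axis. A picture is of the moment at which its call begins: read the wrist's pose just before it. get_calibration takes no time and is no camera call; for the wrist camera it gives the pose at the moment of the call.
- manip.job_done(): hands the job in, once; it reports no verdict.
Trained networks look in the newest picture that a camera, given by its name, has taken for a name from the list of things; names that differ only in an ending like _2 or _b are one class to them, and where a whole thing is asked for, a point or a joint stands for the part that bears it (a point fixed in the world has none). Each returns a list of dicts, best first, with "confidence" (0 to 1); they miss things now and then, are a little off and sometimes report something else, mostly with a low value. They report only what shows in the picture. A call takes as long as a camera call.
- manip.cut_out(target, camera): "pixels" (384x512 bool, what is visible of it) and "rect" ([left, top, right, bottom] in pixels, round what is visible of it).
The state is a dict: "time": time; "joint_pos": joint angles; "joint_vel": joint speeds; "joint_efforts": joint torques, N m; "tool_pos": TCP position; "tool_rot": TCP orientation; "contact_force": force on the tool from outside, world axes, zero at the start; "ft_torque": the same for the moment, N m; "gripper_width": opening from 0.0 (shut) to 1.0 (fully open).
Only numpy, scipy, OpenCV 4.12 (cv2) and the standard library are available. Lean on these libraries where they do the work, as an engineer would, in place of code of your own. Each camera call takes 0.05 s, during which the arm holds its last target.

### The job

Build the sieve stack on the shaker: set the fine sieve on the catch pan, let go of it, then press it down firmly for a moment with the fingers from above to feel that it sits flat. Then do the same with the coarse sieve on top of the fine one: set it on, let go, press it down, and leave the stack. Leave the small odd sieve where it stands.

Things in the scene. Friction and masses are not known exactly. Their poses are not given: they have to be found in the camera images.
- fine_center (a point): Fine sieve: round, steel, 62 mm outside diameter, 36 mm tall, upright, many small 3 mm holes. Point: its centre, 18 mm above its underside; z up. Lowest 10 mm: tapered foot (38 to 52 mm wide) that drops into the open rim below until the shoulder rests on it; above, a straight 62 mm wall to grip. Stiff plate, may be pressed, 16 mm below the rim in a 56 mm round opening. 0.12 kg
- coarse_center (a point): Coarse sieve: like the fine one, also 62 mm in diameter, but 48 mm tall and with few big 8.5 mm holes. Point: its centre, 24 mm above its underside; z up. Same 10 mm tapered foot, same stiff plate 16 mm below the rim in a 56 mm round opening. 0.16 kg
- pan_rim (a point): Catch pan fixed on the grey shaker (box 170 x 150 x 46 mm on the table): open round steel cup, 62 mm outside, 56 mm inside, 20 mm deep. Point: centre of its mouth at rim height, 80 mm above the table; z up. A sieve fully home has its underside 10 mm below the rim it sits in (the pan's, or the lower sieve's)
- small_center (a point): Small odd sieve of another set, 44 mm in diameter, 36 mm tall: not used, left alone. Point: its centre, half-way up

How it is judged:
On the way, in this order (a step that is already met when the one before it is completed fails the run):
1. the fine sieve sits flat in the catch pan and has been let go (horizontal distance between fine_center and pan_rim below 0.01 m and z of fine_center in the frame of pan_rim between 0.004 and 0.012 m and angle between fine_center's own z axis and vertical below 0.12 rad and contact force between the fingers and fine below 0.3 N), for 0.2 s.
2. the fine sieve is pressed down on the pan with more than 5 N by the fingers, the coarse one not yet on it (contact force between fine and shaker above 5 N and contact force between the fingers and fine above 2 N and angle between fine_center's own z axis and vertical below 0.12 rad and z of fine_center in the frame of pan_rim below 0.012 m and distance between coarse_center and fine_center above 0.07 m), for 0.2 s.
3. the coarse sieve sits flat on the fine one and has been let go (horizontal distance between coarse_center and fine_center below 0.01 m and z of coarse_center in the frame of fine_center between 0.028 and 0.036 m and angle between coarse_center's own z axis and vertical below 0.12 rad and contact force between the fingers and coarse below 0.3 N), for 0.2 s.
4. the coarse sieve is pressed down on the stack with more than 5 N by the fingers (contact force between coarse and fine above 5 N and contact force between the fingers and coarse above 2 N and angle between coarse_center's own z axis and vertical below 0.12 rad), for 0.2 s.
At the end, for the whole second after the job is handed in: The fine sieve sits fully home on the catch pan and the coarse sieve fully home on the fine one, each within 10 mm of centre, within 4 mm of its seated height and within 7 degrees of upright, at rest; the small sieve is within 30 mm of where it stood (horizontal distance between fine_center and pan_rim below 0.01 m and z of fine_center in the frame of pan_rim between 0.004 and 0.012 m and angle between each of fine_center, coarse_center's own z axis and vertical below 0.12 rad and horizontal distance between coarse_center and fine_center below 0.01 m and z of coarse_center in the frame of fine_center between 0.028 and 0.036 m and linear speed of each of fine, coarse below 0.02 m/s and distance of small_center from where it was at the start of the episode below 0.03 m); the robot touches nothing.
It fails at once if the small odd sieve was picked up or knocked away (distance of small_center from where it was at the start of the episode above 0.05 m).
It also fails if it takes over 72 s, if anything falls off the work surface, if the arm or the gripper's body presses on something with over 40 N, if the wrist force passes 120 N, or if a joint passes its speed limit or range.

## Working session

There is one attempt and no reset: what is moved stays moved. The work goes in short steps, Python scripts to look and compute and a shell command to move; the robot and the scene stay as the last step left them, time stands still between calls to the robot, and variables do not carry over. Pictures are saved under pics/ and viewed, and the job is handed in when it is done.

```bash
mkdir -p pics
cat > h.py <<'E'
import numpy as np, cv2
from plant import manip
from scipy.spatial.transform import Rotation as R
def rot(q): return R.from_quat([q[1],q[2],q[3],q[0]]).as_matrix()
E
python3 - <<'E'
from h import *
s=manip.state(); print(s)
for c in ["scene","side"]:
    im=manip.grab_frame(c); cv2.imwrite(f"pics/{c}0.png",im); print(c,manip.get_calibration(c))
    for t in ["fine_center","coarse_center","small_center","pan_rim"]:
        for d in manip.cut_out(t,c)[:3]: print(t,c,round(d["confidence"],2),d["rect"],d["pixels"].sum())
print(manip.hold_point_z, manip.state()["time"])
E
```

```text
{'time': 0.0, 'joint_pos': array([-1.19015370e-01,  5.33919591e-02,  1.61430567e+00,  1.57729295e-05,
        1.47602490e+00, -1.18980905e-01]), 'joint_vel': array([ 0.00025114,  0.0001257 ,  0.00112547, -0.00182567, -0.00199462,
        0.00058247]), 'joint_efforts': array([ 2.70554956e-04, -3.93670499e+01, -3.70175600e+01, -1.62778279e-04,
        6.93513779e-03, -6.06393527e-06]), 'tool_pos': array([6.24365258e-01, 7.11325130e-05, 2.30034304e-01]), 'tool_rot': array([-8.41949082e-04,  7.07119099e-01,  7.07093661e-01, -6.52131270e-04]), 'contact_force': array([ 0.04537076, -0.5842728 , -0.26038548]), 'ft_torque': array([-0.01821427, -0.00301197, -0.04840403]), 'gripper_width': 0.9998310586415685}
scene {'fx': 401.9495961192318, 'fy': 401.9495961192318, 'cx': 260.69424715188757, 'cy': 193.1037708362832, 'xyz': array([1.10497708, 0.43677913, 0.66001301]), 'attitude': array([-0.18893395,  0.39852493,  0.80122788, -0.40437078])}
fine_center scene 0.92 [202.0, 207.4, 229.3, 235.1] 506
coarse_center scene 0.57 [192.5, 166.3, 222.7, 190.1] 462
small_center scene 0.79 [258.5, 192.3, 278.2, 215.9] 277
pan_rim scene 0.86 [300.0, 228.2, 393.9, 314.5] 5342
side {'fx': 377.6921841563485, 'fy': 377.6921841563485, 'cx': 255.2550512539057, 'cy': 193.92328642755186, 'xyz': array([ 0.27917763, -0.44362677,  0.56373811]), 'attitude': array([-0.38800844,  0.88360114, -0.23580135,  0.11443862])}
fine_center side 0.79 [291.4, 231.2, 326.4, 264.6] 1003
coarse_center side 0.66 [279.3, 316.5, 321.6, 372.6] 1896
small_center side 0.97 [214.2, 237.8, 240.4, 266.4] 569
pan_rim side 0.56 [157.7, 131.2, 251.8, 197.2] 3962
0.0187 0.5
```

View pics/scene0.png

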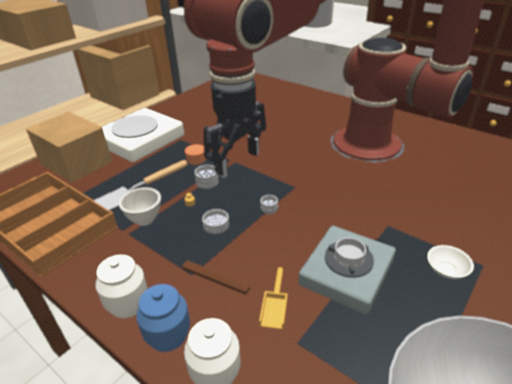

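View pics/side0.png

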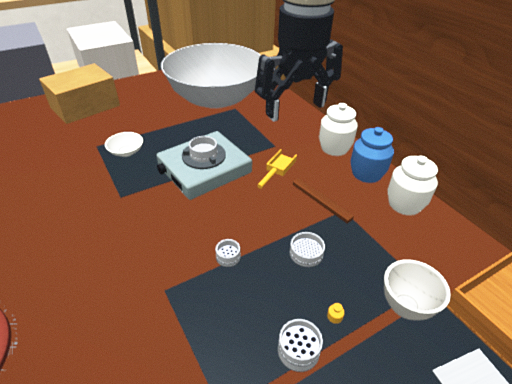

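Both pictures show all four targets. In side, fine is at (308,249), small at (228,252), coarse at (300,345) and the pan mouth at about (203,146). In scene, fine is at (215,221), coarse at (206,176), small at (269,203) and the pan at about (350,250). Next I zoom in on the pan and fit cylinder silhouettes.

```bash
cat >> h.py <<'E'
from scipy.optimize import least_squares
def proj(P,cal):
    p=(np.asarray(P)-cal["xyz"])@rot(cal["attitude"])
    return np.c_[cal["fx"]*p[:,0]/p[:,2]+cal["cx"], cal["fy"]*p[:,1]/p[:,2]+cal["cy"]]
def circ(x,y,z,r,n=72):
    a=np.linspace(0,2*np.pi,n); return np.c_[x+r*np.cos(a),y+r*np.sin(a),np.full(n,z)]
def cyl(x,y,z0,h,r,foot=True):
    if foot: return np.r_[circ(x,y,z0,r-.012),circ(x,y,z0+.01,r-.005),circ(x,y,z0+.01,r),circ(x,y,z0+h,r)]
    return np.r_[circ(x,y,z0,r),circ(x,y,z0+h,r)]
def crect(q): return np.r_[q.min(0),q.max(0)]
E
python3 - <<'E'
from h import *
cal={c:manip.get_calibration(c) for c in ["scene","side"]}
obs={"fine":(.036,.031,{"scene":[202.0,207.4,229.3,235.1],"side":[291.4,231.2,326.4,264.6]}),
"coarse":(.048,.031,{"scene":[192.5,166.3,222.7,190.1],"side":[279.3,316.5,321.6,372.6]}),
"small":(.036,.022,{"scene":[258.5,192.3,278.2,215.9],"side":[214.2,237.8,240.4,266.4]})}
for n,(h,r,o) in obs.items():
    for cs in (["scene"],["side"],["scene","side"]):
        f=lambda v:np.concatenate([crect(proj(cyl(v[0],v[1],0,h,r),cal[c]))-o[c] for c in cs])
        s=least_squares(f,[.6,0],loss="soft_l1"); print(n,cs,s.x.round(4),f(s.x).round(1))
a=cv2.imread("pics/scene0.png")[225:310,300:400]; b=cv2.imread("pics/side0.png")[130:200,155:255]
a=cv2.resize(a[:70],None,fx=6,fy=6,interpolation=cv2.INTER_CUBIC);b=cv2.resize(b,None,fx=6,fy=6,interpolation=cv2.INTER_CUBIC)
cv2.imwrite("pics/pa.png",a);cv2.imwrite("pics/pb.png",b)
E
```

```text
fine ['scene'] [ 0.5969 -0.1084] [ 0.3  1.6 -0.3 -1.1]
fine ['side'] [ 0.6007 -0.1107] [-0.1 -1.   0.1  0.8]
fine ['scene', 'side'] [ 0.5997 -0.1098] [-0.9  2.  -1.5 -0.7 -0.8 -1.1 -0.6  0.6]
coarse ['scene'] [ 0.4811 -0.2464] [ 2.8 -0.3 -3.5  0.4]
coarse ['side'] [ 0.4767 -0.2561] [-1.4  1.6  1.2 -1.4]
coarse ['scene', 'side'] [ 0.4782 -0.2548] [ 1.3 -1.7 -5.  -1.2 -1.1  0.5  1.5 -2.7]
small ['scene'] [ 0.4706 -0.044 ] [ 1.1  3.2 -1.1 -1.6]
small ['side'] [ 0.4654 -0.0465] [ 0.7  0.3 -0.8 -0.2]
small ['scene', 'side'] [ 0.4657 -0.0466] [ 1.5  1.9 -0.8 -3.   0.9  0.3 -0.6 -0.2]
```

View pics/pa.png

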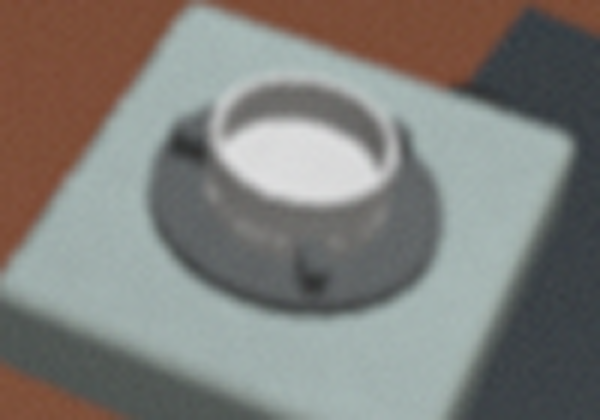

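View pics/pb.png

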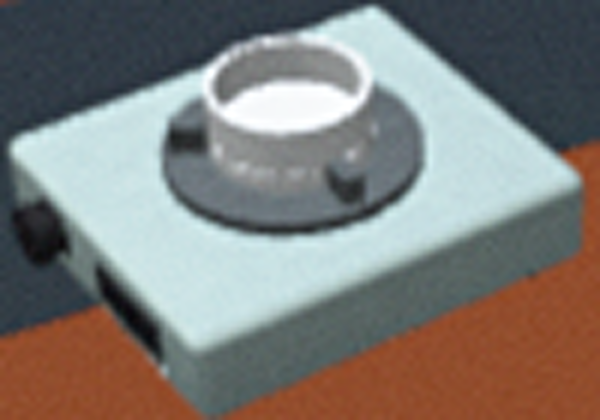

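Run:
```python
from h import *
cal={c:manip.get_calibration(c) for c in ["scene","side"]}
cv=lambda o,v:[ (v[0]+.5)/6-.5+o[0],(v[1]+.5)/6-.5+o[1],(v[2]+.5)/6-.5+o[0],(v[3]+.5)/6-.5+o[1]]
o={"scene":cv((300,225),(207,74,402,208)),"side":cv((155,130),(202,35,375,140))}
for cs in (["scene"],["side"],["scene","side"]):
    f=lambda v:np.concatenate([crect(proj(circ(v[0],v[1],.08,.031),cal[c]))-o[c] for c in cs])
    s=least_squares(f,[.6,0],loss="soft_l1"); print("pan",cs,s.x.round(4),f(s.x).round(1))
c=manip.get_calibration("wrist");print(c); print(rot(c["attitude"]).round(3))
im=manip.grab_frame("wrist");cv2.imwrite("pics/w0.png",im)
for t in ["fine_center","coarse_center","small_center","pan_rim"]:
    for d in manip.cut_out(t,"wrist")[:2]: print(t,round(d["confidence"],2),d["rect"])
```

```text
pan ['scene'] [0.5408 0.2154] [ 0.6  0.3 -0.6 -0.2]
pan ['side'] [0.5375 0.2093] [ 0.3  0.8 -0.3 -0.6]
pan ['scene', 'side'] [0.5398 0.2143] [ 0.4 -0.2 -0.9 -0.8  0.4 -0.6 -0.4 -2.1]
{'fx': 297.3186396354542, 'fy': 297.3186396354542, 'cx': 257.18716361572496, 'cy': 189.73336166623412, 'xyz': array([0.62590216, 0.07258945, 0.37521817]), 'attitude': array([ 1.44849173e-01,  9.89453744e-01, -2.56160733e-05, -6.52586149e-05])}
[[ 1.    -0.    -0.   ]
 [-0.    -0.958 -0.287]
 [-0.     0.287 -0.958]]
fine_center 0.65 [212.4, 219.0, 261.4, 270.9]
fine_center 0.36 [118.4, 0.7, 263.6, 61.1]
coarse_center 0.72 [165.2, 306.4, 186.3, 331.2]
small_center 0.67 [117.5, 182.6, 156.4, 218.4]
pan_rim 0.91 [118.2, 0.0, 262.5, 63.3]
```

View pics/w0.png

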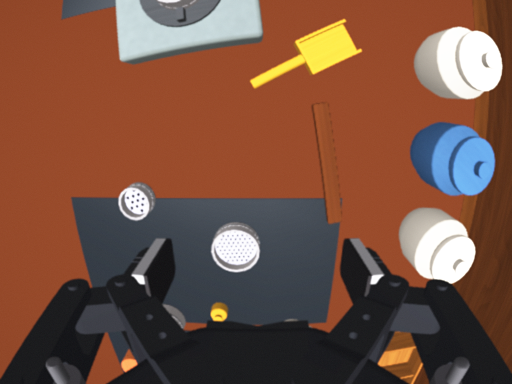

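The wrist picture shows fine at (236,245), small at (137,201), coarse half hidden by the finger at (172,318) and the shaker at the top left. I'll fit fine and small with the fisheye model.

```bash
cat >> h.py <<'E'
def projw(P,cal):
    p=(np.asarray(P)-cal["xyz"])@rot(cal["attitude"]); r=np.hypot(p[:,0],p[:,1]); th=np.arctan2(r,p[:,2])
    return np.c_[cal["fx"]*th*p[:,0]/r+cal["cx"],cal["fy"]*th*p[:,1]/r+cal["cy"]]
def fitw(rect,cal,h,r,z0=0,x0=(.6,0)):
    f=lambda v:crect(projw(cyl(v[0],v[1],z0,h,r),cal))-rect
    s=least_squares(f,x0,loss="soft_l1"); return s.x.round(4),f(s.x).round(1)
E
python3 - <<'E'
from h import *
c=manip.get_calibration("wrist")
print(fitw([212.4,219,261.4,270.9],c,.036,.031)); print(fitw([117.5,182.6,156.4,218.4],c,.036,.022))
s=manip.state();print(s["time"],s["tool_pos"])
E
```

```text
(array([ 0.5996, -0.1094]), array([ 0.6,  0.8, -0.5, -1.1]))
(array([ 0.4669, -0.0473]), array([ 0.9, -1. , -0.9,  0.9]))
0.75 [ 6.24988839e-01 -1.40239554e-05  2.31322294e-01]
```

```bash
python3 -m creep '[[0,0,0,-0.0274,-0.0063,0,1],[0,0,0,-0.0274,-0.0063,0.02,1],[0,0,0,-0.0274,-0.0063,0.03,1],[0,0,0,-0.0274,-0.0064,0.03,1],[0,0,0,0,0,0.03,1],[0,0,0,0,0,0.021,1],[0,0,0,0,0,0,1],[0,0,0,0,0,0,1]]'
python3 - <<'E'
from h import *
c=manip.get_calibration("wrist")
im=manip.grab_frame("wrist");cv2.imwrite("pics/w1.png",im)
for d in manip.cut_out("fine_center","wrist")[:2]: print(round(d["confidence"],2),d["rect"],fitw(d["rect"],c,.036,.031))
print(manip.state()["tool_pos"])
E
```

```text
time: 1.42
tool_pos: [0.5987, -0.1094, 0.0991]
tool_rot: [-0.001, 0.707, 0.707, -0.001]
contact_force: [-0.4, -0.2, 0.1]
gripper_width: 0.999
0.56 [211.9, 156.6, 294.9, 244.4] (array([ 0.5966, -0.1109]), array([-0.2,  1.2,  0.2, -1.4]))
[ 0.60108193 -0.10973457  0.1024927 ]
```

View pics/w1.png

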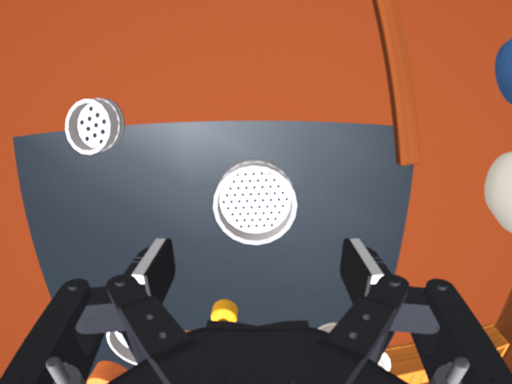

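Fine is centred at about (255,203), between the fingers. I go down and grip.

```bash
python3 -m creep '[[0,0,0,0,0,0.03,1],[0,0,0,0,0,0.03,1],[0,0,0,0,0,0.02,1],[0,0,0,0,0,0.011,1],[0,0,0,0,0,0,1],[0,0,0,0,0,0,0],[0,0,0,0,0,0,0],[0,0,0,0,0,0,0],[0,0,0,0,0,0,0],[0,0,0,0,0,0,0],[0,0,0,0,0,0,0]]'
python3 - <<'E'
from h import *
im=manip.grab_frame("side");cv2.imwrite("pics/s2.png",cv2.resize(im[170:300,230:400],None,fx=4,fy=4))
cv2.imwrite("pics/w2.png",manip.grab_frame("wrist"))
s=manip.state();print(s["gripper_width"],s["tool_pos"],s["contact_force"])
E
```

```text
time: 2.43
tool_pos: [0.6023, -0.1103, 0.0127]
tool_rot: [0.003, 0.707, 0.707, 0.001]
contact_force: [0.3, 0.2, 6.8]
gripper_width: 0.7
0.6968867158103594 [ 0.60224682 -0.11032159  0.01263611] [ 0.65428449 -0.44415693  6.52633486]
```

View pics/s2.png

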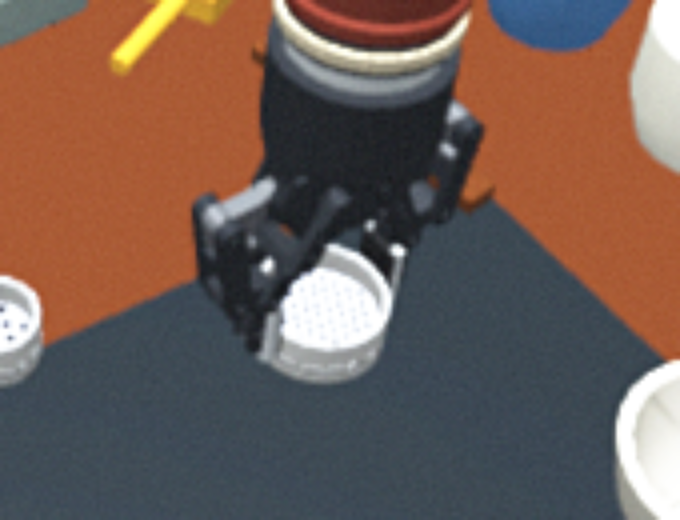

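View pics/w2.png

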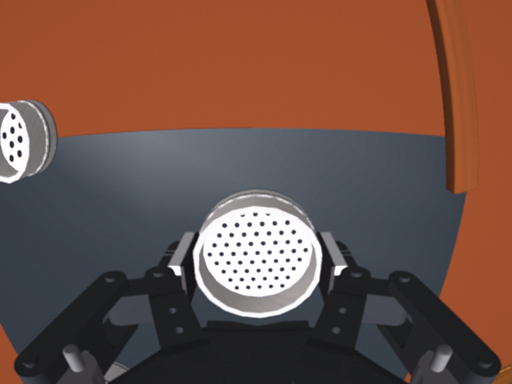

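Fine is gripped centrally at opening 0.70. I lift it and stop short of the pan, so the wrist camera can see the pan unobstructed.

```bash
python3 -m creep '[[0,0,0,0,0,-0.01,0],[0,0,0,0,0,-0.03,0],[0,0,0,0,0,-0.04,0],[0,0,0,0,0,-0.04,0],[0,0,0,0,0,-0.04,0],[0,0,0,0.02,-0.005,-0.03,0],[0,0,0,0.035,-0.01,0,0],[0,0,0,0.035,-0.01,0,0],[0,0,0,0.035,-0.01,0,0],[0,0,0,0.035,-0.01,0,0],[0,0,0,0.035,-0.01,0,0],[0,0,0,0.025,-0.005,0,0],[0,0,0,0,0,0,0],[0,0,0,0,0,0,0],[0,0,0,0,0,0,0]]'
python3 - <<'E'
from h import *
c=manip.get_calibration("wrist")
im=manip.grab_frame("wrist");cv2.imwrite("pics/w3.png",im)
for t in ["pan_rim","fine_center"]:
  for d in manip.cut_out(t,"wrist")[:2]: print(t,round(d["confidence"],2),d["rect"])
print(manip.state()["tool_pos"],c["xyz"],manip.state()["gripper_width"])
print(crect(projw(circ(.5397,.2138,.08,.031),c)))
E
```

```text
time: 3.78
tool_pos: [0.5397, 0.11, 0.1997]
tool_rot: [0.0, 0.707, 0.707, -0.0]
contact_force: [-0.2, -0.3, -1.2]
gripper_width: 0.697
pan_rim 0.75 [161.8, 0.0, 344.1, 153.5]
fine_center 0.82 [192.8, 186.4, 323.4, 317.2]
[0.53994628 0.10928468 0.19937643] [0.54053654 0.18265932 0.34357558] 0.6971501398973143
[220.6200617   34.30417318 291.68662009 102.96704875]
```

View pics/w3.png

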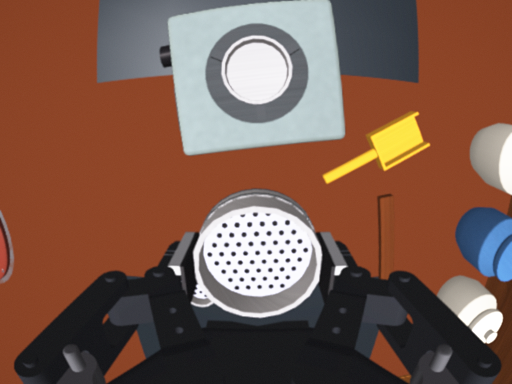

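The pan rim shows at about (221..293, 35..104), within 1-2 px of the prediction. Next I work out where fine sits in the hand.

Run:
```python
from h import *
c=manip.get_calibration("wrist"); t=manip.state()["tool_pos"]
for rect,n in (([192.8,186.4,323.4,317.2],"fine"),):
    f=lambda v:crect(projw(cyl(v[0],v[1],v[2],.036,.031),c))-rect
    s=least_squares(f,[.54,.11,.19]); print(n,s.x.round(4),f(s.x).round(1),(s.x-t).round(4))
f=lambda v:crect(projw(circ(v[0],v[1],.08,.031),c))-[221,34.5,293,104]
s=least_squares(f,[.54,.21]); print(s.x.round(4),f(s.x).round(1))
```

```text
fine [0.5413 0.1089 0.1881] [-0.6  0.6  0.6 -0.7] [ 0.0014 -0.0004 -0.0113]
[0.5409 0.2125] [ 0.4  0.4 -0.4 -0.4]
```

```bash
python3 -m creep '[[0,0,0,0.02,0,0,0],[0,0,0,0.035,0,0,0],[0,0,0,0.03,0,0,0],[0,0,0,0.019,0,0,0],[0,0,0,0,0,0.02,0],[0,0,0,0,0,0.03,0],[0,0,0,0,0,0.03,0],[0,0,0,0,0,0.012,0],[0,0,0,0,0,0.012,0],[0,0,0,0,0,0.006,0],[0,0,0,0,0,0.003,0],[0,0,0,0,0,0,0],[0,0,0,0,0,0,0]]'
python3 - <<'E'
from h import *
im=manip.grab_frame("scene");cv2.imwrite("pics/a4.png",cv2.resize(im[190:310,280:420],None,fx=5,fy=5))
im=manip.grab_frame("side");cv2.imwrite("pics/b4.png",cv2.resize(im[80:200,140:280],None,fx=5,fy=5))
s=manip.state();print(s["gripper_width"],s["tool_pos"],s["contact_force"])
E
```

```text
time: 5.02
tool_pos: [0.5408, 0.2145, 0.0878]
tool_rot: [0.001, 0.707, 0.707, 0.001]
contact_force: [-0.6, 0.1, -1.0]
gripper_width: 0.697
0.6968762958083009 [0.54076038 0.2146296  0.08794465] [ 0.55200206  0.16203395 -0.19048358]
```

View pics/a4.png

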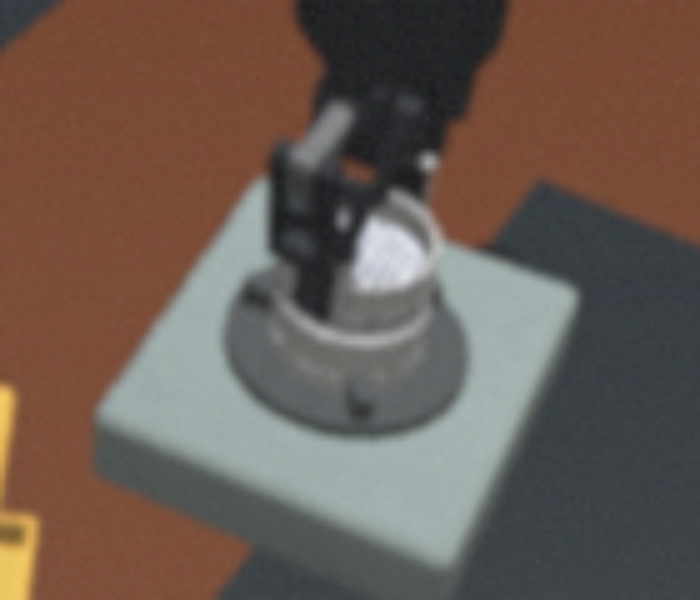

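View pics/b4.png

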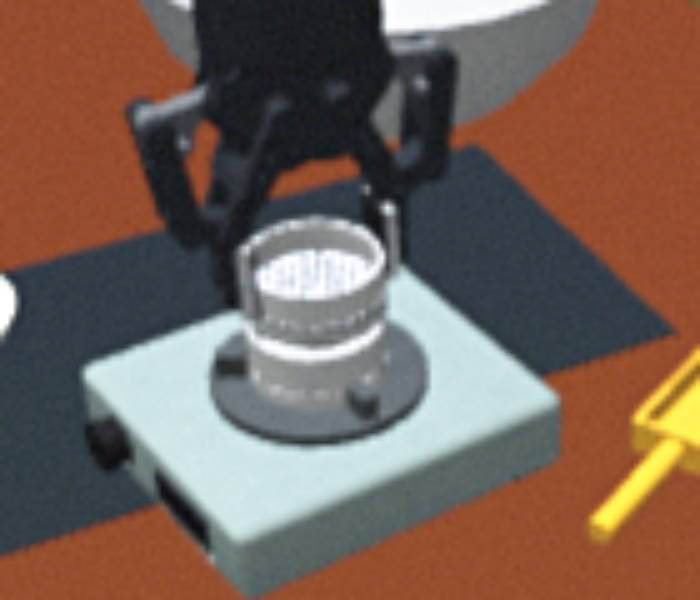

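Both views show the foot inside the pan mouth and centred, about 5 mm high. I lower it until it makes contact.

```bash
python3 -m creep '[[0,0,0,0,0,0.002,0],[0,0,0,0,0,0.002,0],[0,0,0,0,0,0.001,0],[0,0,0,0,0,0,0],[0,0,0,0,0,0,0]]'
```

```text
time: 5.53
tool_pos: [0.5402, 0.2146, 0.0827]
tool_rot: [0.0, 0.707, 0.707, 0.0]
contact_force: [-2.9, -1.3, 4.9]
gripper_width: 0.695
```

Contact is made at about 5 N, so I open and retreat.

```bash
python3 -m creep '[[0,0,0,0,0,0,0.85],[0,0,0,0,0,0,1],[0,0,0,0,0,0,1],[0,0,0,0,0,0,1],[0,0,0,0,0,0,1],[0,0,0,0,0,-0.02,1],[0,0,0,0,0,-0.03,1],[0,0,0,0,0,-0.03,1],[0,0,0,0,0,-0.02,1],[0,0,0,0,0,0,0],[0,0,0,0,0,0,0],[0,0,0,0,0,0,0],[0,0,0,0,0,0,0],[0,0,0,0,0,0,0],[0,0,0,0,0,0,0]]'
python3 - <<'E'
from h import *
cal={c:manip.get_calibration(c) for c in ["scene","side"]}
im=manip.grab_frame("scene");cv2.imwrite("pics/a5.png",cv2.resize(im[190:310,280:420],None,fx=5,fy=5)); 
o={}
for c in cal:
    im=manip.grab_frame(c);cv2.imwrite("pics/5%s.png"%c,im)
    d=manip.cut_out("fine_center",c)
    if d: o[c]=d[0]["rect"]; print(c,d[0]["confidence"],d[0]["rect"],crect(proj(cyl(.5400,.2135,.070,.036,.031),cal[c])).round(1))
im=manip.grab_frame("side");cv2.imwrite("pics/b5.png",cv2.resize(im[80:200,140:280],None,fx=5,fy=5))
im=manip.grab_frame("wrist");cv2.imwrite("pics/w5.png",im)
s=manip.state();print(s["gripper_width"],s["tool_pos"],s["contact_force"])
E
```

```text
time: 6.78
tool_pos: [0.5389, 0.2142, 0.1796]
tool_rot: [-0.001, 0.707, 0.707, -0.001]
contact_force: [-0.2, -0.0, 0.4]
gripper_width: 0.14
scene 0.59 [334.2, 229.1, 367.4, 260.6] [334.1 227.3 367.1 258.4]
side 0.63 [191.2, 126.5, 219.5, 151.0] [187.7 125.2 216.9 151.5]
4.044222920893021e-05 [0.53969736 0.2143983  0.1812735 ] [-0.10488199  0.13295353  0.40048781]
```

View pics/b5.png

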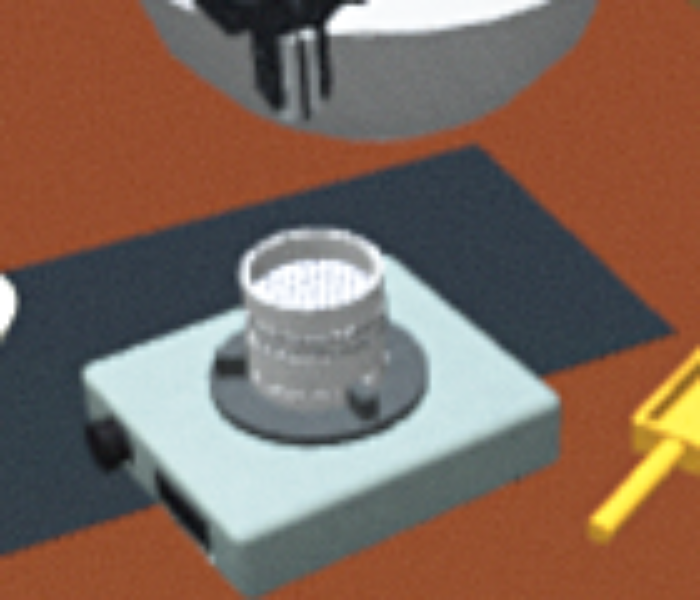

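View pics/w5.png

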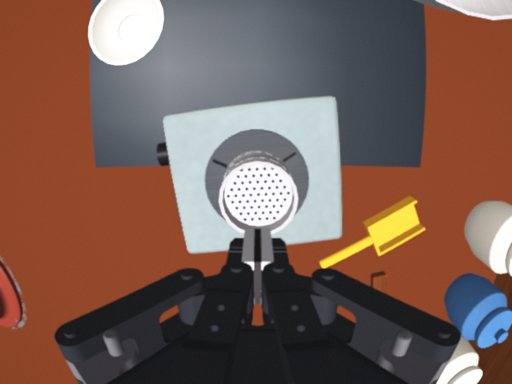

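View pics/a5.png

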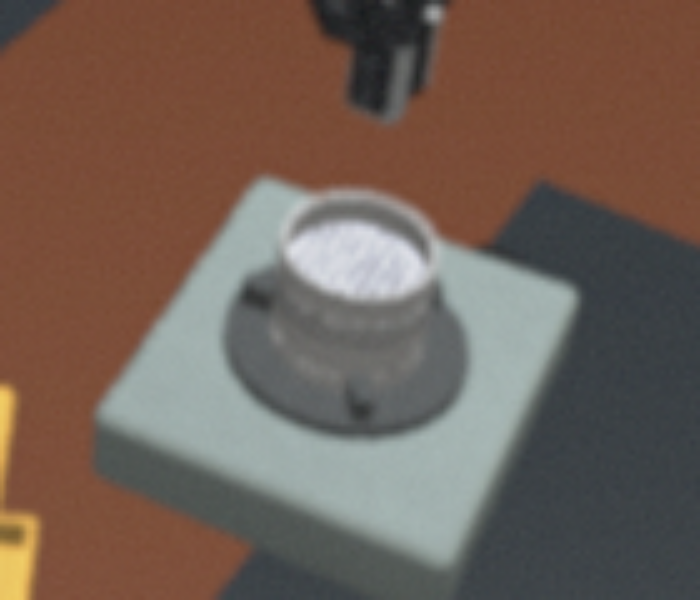

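All views show fine seated flat in the pan. Now the press, with the fingers shut; the plate should be at z≈0.090.

```bash
python3 -m creep '[[0,0,0,0,0,0.03,0],[0,0,0,0,0,0.03,0],[0,0,0,0,0,0.018,0],[0,0,0,0,0,0.006,0],[0,0,0,0,0,0.002,0],[0,0,0,0,0,0.001,0],[0,0,0,0,0,0.001,0],[0,0,0,0,0,0,0],[0,0,0,0,0,0,0]]'
```

```text
time: 7.88
tool_pos: [0.5406, 0.2147, 0.0949]
tool_rot: [0.001, 0.707, 0.707, 0.001]
contact_force: [-1.0, -0.0, -0.4]
gripper_width: 0.001
```

```bash
python3 -m creep '[[0,0,0,0,0,0.002,0],[0,0,0,0,0,0.001,0],[0,0,0,0,0,0.001,0],[0,0,0,0,0,0.001,0],[0,0,0,0,0,0,0]]'
```

```text
time: 8.3
tool_pos: [0.54, 0.2145, 0.09]
tool_rot: [0.0, 0.707, 0.707, -0.0]
contact_force: [-4.0, -1.9, 8.4]
gripper_width: 0.001
```

```bash
python3 -m creep '[[0,0,0,0,0,0.001,0],[0,0,0,0,0,0.0005,0],[0,0,0,0,0,0,0],[0,0,0,0,0,0,0],[0,0,0,0,0,0,0],[0,0,0,0,0,0,0]]'
```

```text
time: 8.8
tool_pos: [0.54, 0.2145, 0.09]
tool_rot: [0.0, 0.707, 0.707, -0.0]
contact_force: [-7.5, -2.0, 14.4]
gripper_width: 0.005
```

Held at 14 N for half a second. Next I lift and move to coarse.

```bash
python3 -m creep '[[0,0,0,0,0,-0.02,0],[0,0,0,0,0,-0.035,0],[0,0,0,0,0,-0.035,0],[0,0,0,-0.02,0,-0.03,0.5],[0,0,0,-0.035,-0.005,0,1],[0,0,0,-0.035,-0.005,0,1],[0,0,0,-0.035,-0.005,0,1],[0,0,0,-0.035,-0.005,0,1],[0,0,0,-0.035,-0.005,0,1],[0,0,0,-0.035,-0.005,0,1],[0,0,0,-0.035,-0.005,0,1],[0,0,0,-0.035,-0.005,0,1],[0,0,0,-0.035,-0.005,0,1],[0,0,0,-0.035,-0.005,0,1],[0,0,0,-0.035,-0.005,0,1],[0,0,0,-0.035,-0.005,0,1],[0,0,0,-0.025,-0.002,0,1],[0,0,0,0,0,0,1],[0,0,0,0,0,0,1]]'
python3 - <<'E'
from h import *
c=manip.get_calibration("wrist")
im=manip.grab_frame("wrist");cv2.imwrite("pics/w6.png",im)
for d in manip.cut_out("coarse_center","wrist")[:2]: print(round(d["confidence"],2),d["rect"],fitw(d["rect"],c,.048,.031,x0=(.48,-.25)))
print(manip.state()["tool_pos"])
for cam in ["scene","side"]:
    im=manip.grab_frame(cam);cv2.imwrite("pics/6%s.png"%cam,im)
E
```

```text
time: 10.38
tool_pos: [0.4773, -0.2515, 0.2066]
tool_rot: [-0.0, 0.708, 0.706, 0.0]
contact_force: [0.7, -0.4, -0.7]
gripper_width: 1.001
0.77 [226.8, 145.1, 287.0, 208.0] (array([ 0.4778, -0.2585]), array([ 0.7,  0.4, -0.7, -0.5]))
[ 0.4776372  -0.24992798  0.20653323]
```

View pics/w6.png

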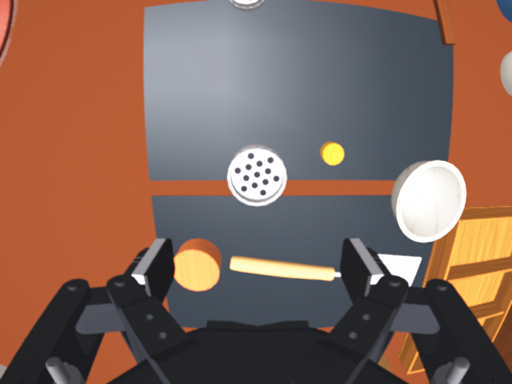

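View pics/6scene.png

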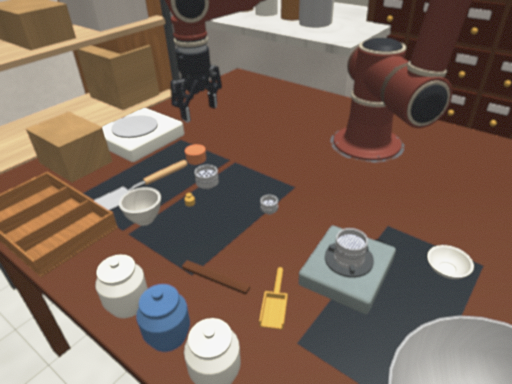

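Coarse shows at (257,176) and fits at (0.478,-0.2575). The yellow weight at (333,153) is about 1 cm clear of the finger path. I go lower and check again.

```bash
python3 -m creep '[[0,0,0,-0.0065,0,0.03,1],[0,0,0,0,0,0.03,1],[0,0,0,0,0,0.03,1],[0,0,0,0,0,0.015,1],[0,0,0,0,0,0,1],[0,0,0,0,0,0,1]]'
python3 - <<'E'
from h import *
c=manip.get_calibration("wrist")
im=manip.grab_frame("wrist");cv2.imwrite("pics/w7.png",im)
for d in manip.cut_out("coarse_center","wrist")[:2]: print(round(d["confidence"],2),d["rect"],fitw(d["rect"],c,.048,.031,x0=(.48,-.25)))
print(manip.state()["tool_pos"])
cal=manip.get_calibration("scene");manip.grab_frame("scene")
for d in manip.cut_out("coarse_center","scene")[:1]:
    f=lambda v:crect(proj(cyl(v[0],v[1],0,.048,.031),cal))-d["rect"]
    s=least_squares(f,[.48,-.25]);print(s.x,f(s.x),d["confidence"])
E
```

```text
time: 11.08
tool_pos: [0.4774, -0.2558, 0.1011]
tool_rot: [-0.001, 0.707, 0.708, -0.0]
contact_force: [-0.4, -0.7, -0.5]
gripper_width: 0.995
0.89 [210.4, 160.2, 299.7, 251.1] (array([ 0.4768, -0.2594]), array([ 1.3, -0.4, -1.3,  0.3]))
[ 0.47890526 -0.2572842   0.10375765]
[ 0.48196986 -0.24343415] [ 1.60361104  0.16384178 -1.63940339 -0.01884945] 0.58
```

View pics/w7.png

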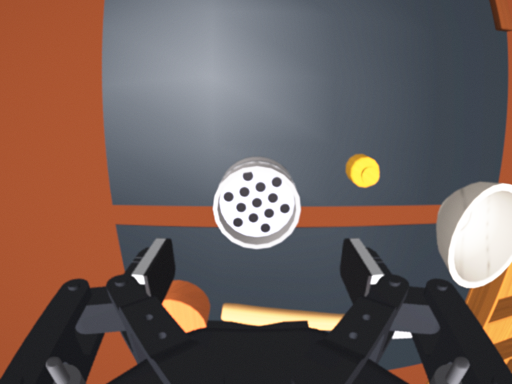

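Run:
```python
from h import *
c=manip.get_calibration("wrist")
def ray(u,v,z):
    dx,dy=u-c["cx"],v-c["cy"];r=np.hypot(dx,dy);t=r/c["fx"]
    d=rot(c["attitude"])@np.array([np.sin(t)*dx/r,np.sin(t)*dy/r,np.cos(t)])
    return (c["xyz"]+d*(z-c["xyz"][2])/d[2]).round(3)
for n,u,v,z in (("cup right",210,302,.03),("cup top",185,283,.03),("cup top z0",185,283,0),("wt left",346,165,.0),("wt bottom",365,187,.02),("wt left top",353,178,.02)): print(n,ray(u,v,z))
```

```text
cup right [ 0.437 -0.359  0.03 ]
cup top [ 0.415 -0.338  0.03 ]
cup top z0 [ 0.407 -0.359 -0.   ]
wt left [ 0.558 -0.237  0.   ]
wt bottom [ 0.57  -0.251  0.02 ]
wt left top [ 0.559 -0.244  0.02 ]
```

The fingers reach x 0.42–0.535 and y −0.27…−0.247. The cup is 7 cm away and the weight over 2 cm, so I go down 0.082 and grip.

```bash
python3 -m creep '[[0,0,0,-0.001,-0.001,0.03,1],[0,0,0,0,0,0.03,1],[0,0,0,0,0,0.015,1],[0,0,0,0,0,0.007,1],[0,0,0,0,0,0,1],[0,0,0,0,0,0,0],[0,0,0,0,0,0,0],[0,0,0,0,0,0,0],[0,0,0,0,0,0,0],[0,0,0,0,0,0,0],[0,0,0,0,0,0,0]]'
python3 - <<'E'
from h import *
cv2.imwrite("pics/w8.png",manip.grab_frame("wrist"))
s=manip.state();print(s["gripper_width"],s["tool_pos"],s["contact_force"])
E
```

```text
time: 12.2
tool_pos: [0.4787, -0.2596, 0.0228]
tool_rot: [0.003, 0.707, 0.707, 0.0]
contact_force: [0.1, 0.3, 5.0]
gripper_width: 0.711
0.7084553539772517 [ 0.47862981 -0.25953815  0.022768  ] [-0.77493951  0.49364642  6.61758111]
```

View pics/w8.png

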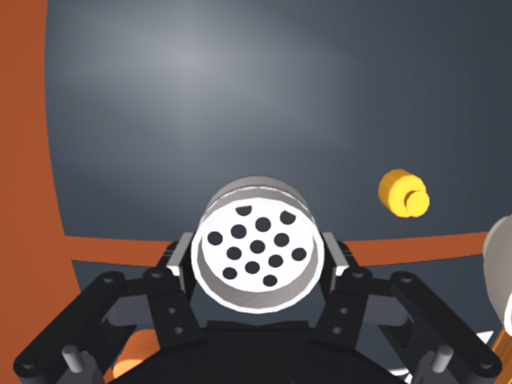

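Coarse is gripped centrally. I lift it and stop short of the stack for a look.

```bash
python3 -m creep '[[0,0,0,0,0,-0.01,0],[0,0,0,0,0,-0.03,0],[0,0,0,0,0,-0.04,0],[0,0,0,0,0,-0.04,0],[0,0,0,0,0,-0.04,0],[0,0,0,0.02,0,-0.04,0],[0,0,0,0.035,0.006,-0.02,0],[0,0,0,0.035,0.006,0,0],[0,0,0,0.035,0.006,0,0],[0,0,0,0.035,0.006,0,0],[0,0,0,0.035,0.006,0,0],[0,0,0,0.035,0.006,0,0],[0,0,0,0.035,0.006,0,0],[0,0,0,0.035,0.006,0,0],[0,0,0,0.035,0.006,0,0],[0,0,0,0.035,0.006,0,0],[0,0,0,0,0.002,0,0],[0,0,0,0,0,0,0],[0,0,0,0,0,0,0]]'
python3 - <<'E'
from h import *
c=manip.get_calibration("wrist");t=manip.state()["tool_pos"]
im=manip.grab_frame("wrist");cv2.imwrite("pics/w9.png",im)
for d in manip.cut_out("coarse_center","wrist")[:2]:
    f=lambda v:crect(projw(cyl(v[0],v[1],v[2],.048,.031),c))-d["rect"]
    s=least_squares(f,[.54,.11,.24]); print(d["confidence"],d["rect"],s.x.round(4),f(s.x).round(1),(s.x-t).round(4))
for d in manip.cut_out("fine_center","wrist")[:2]: print(d["confidence"],d["rect"])
print(t,manip.state()["tool_pos"],manip.state()["gripper_width"])
print(crect(projw(circ(.5402,.2135,.106,.031),c)))
cv2.imwrite("pics/w9z.png",cv2.resize(im[0:130,190:330],None,fx=5,fy=5,interpolation=cv2.INTER_CUBIC)[:600])
E
```

```text
time: 13.83
tool_pos: [0.5384, 0.1103, 0.2372]
tool_rot: [0.0, 0.707, 0.707, -0.0]
contact_force: [0.4, 0.6, -1.4]
gripper_width: 0.71
0.96 [191.9, 175.4, 327.9, 314.4] [0.5405 0.1138 0.2168] [ 0.1 -0.1 -0.1  0.1] [ 0.0022  0.0035 -0.0204]
0.22 [225.6, 38.8, 294.7, 104.2] [0.5419 0.2127 0.059 ] [ 0.4 -0.4 -0.4  0.4] [ 0.0035  0.1023 -0.1782]
0.85 [225.4, 39.3, 292.2, 104.5]
[0.53835563 0.11033878 0.23724012] [0.53850907 0.10940057 0.2372093 ] 0.7085402071124349
[224.26006173  37.78681547 292.34836588 103.68968343]
```

View pics/w9.png

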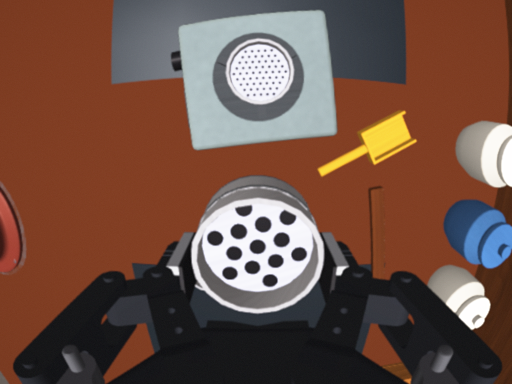

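View pics/w9z.png

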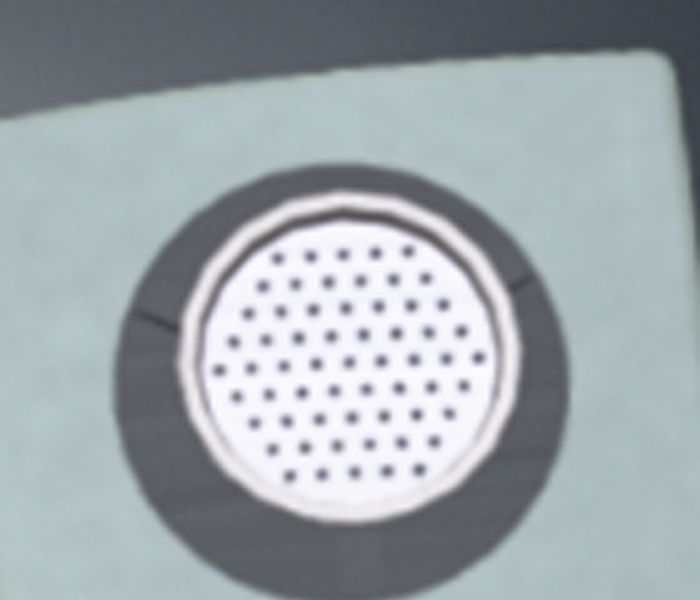

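Fine's rim shows at (225..294, 38..104), close to the prediction. I move dx +0.001, dy +0.101 and down 0.113, then check.

```bash
python3 -m creep '[[0,0,0,0.02,0.001,0,0],[0,0,0,0.035,0,0,0],[0,0,0,0.03,0,0,0],[0,0,0,0.016,0,0,0],[0,0,0,0,0,0.02,0],[0,0,0,0,0,0.03,0],[0,0,0,0,0,0.03,0],[0,0,0,0,0,0.015,0],[0,0,0,0,0,0.01,0],[0,0,0,0,0,0.006,0],[0,0,0,0,0,0,0],[0,0,0,0,0,0,0]]'
python3 - <<'E'
from h import *
im=manip.grab_frame("scene");cv2.imwrite("pics/a10.png",cv2.resize(im[190:310,280:420],None,fx=5,fy=5))
im=manip.grab_frame("side");cv2.imwrite("pics/b10.png",cv2.resize(im[80:200,140:280],None,fx=5,fy=5))
s=manip.state();print(s["gripper_width"],s["tool_pos"],s["contact_force"])
E
```

```text
time: 14.98
tool_pos: [0.5405, 0.2113, 0.1272]
tool_rot: [0.0, 0.707, 0.707, 0.001]
contact_force: [-0.6, -0.4, -1.7]
gripper_width: 0.709
0.71082925236562 [0.54097131 0.21163247 0.12808668] [ 0.132838   -0.20522674 -1.32620723]
```

View pics/a10.png

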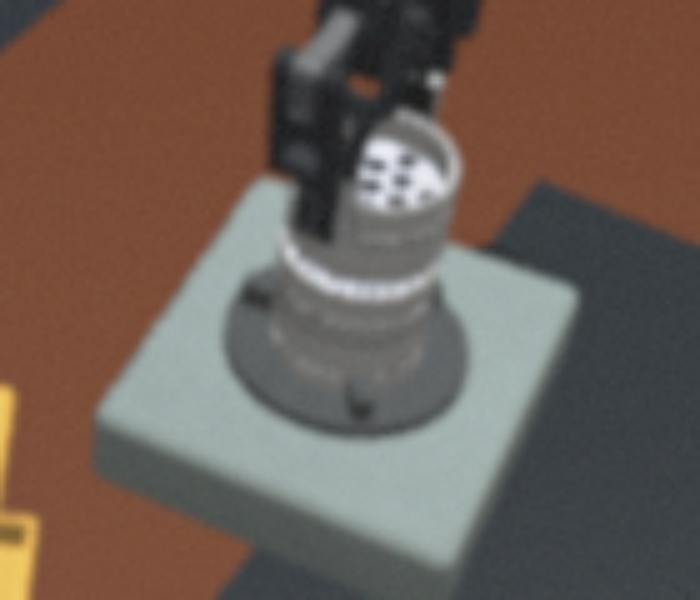

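View pics/b10.png

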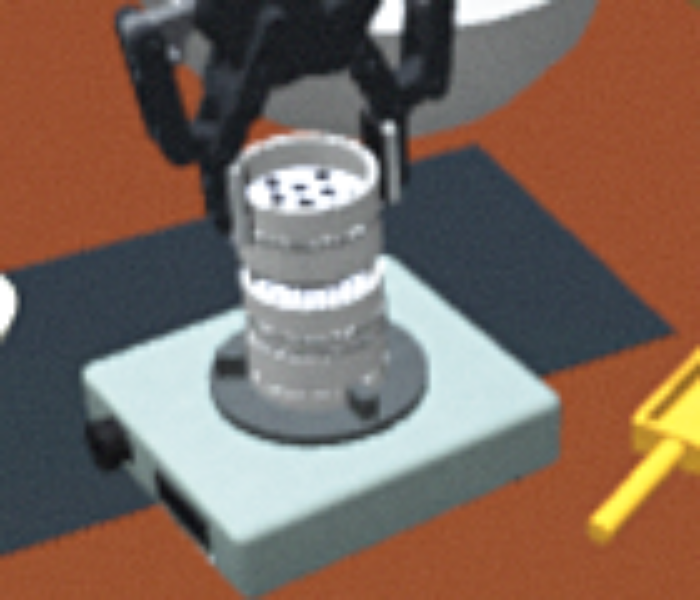

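The foot is entering the fine sieve's rim, within about 1 mm of centre. I keep lowering until contact.

```bash
python3 -m creep '[[0,0,0,0,0,0.003,0],[0,0,0,0,0,0.002,0],[0,0,0,0,0,0.001,0],[0,0,0,0,0,0,0],[0,0,0,0,0,0,0]]'
```

```text
time: 15.5
tool_pos: [0.5396, 0.2116, 0.12]
tool_rot: [-0.0, 0.707, 0.707, -0.0]
contact_force: [-0.0, 0.8, -1.1]
gripper_width: 0.71
```

```bash
python3 -m creep '[[0,0,0,0,0,0.001,0],[0,0,0,0,0,0.001,0],[0,0,0,0,0,0.001,0],[0,0,0,0,0,0,0],[0,0,0,0,0,0,0]]'
```

```text
time: 15.92
tool_pos: [0.5401, 0.2117, 0.1188]
tool_rot: [0.0, 0.707, 0.707, 0.0]
contact_force: [-4.7, -0.6, 7.4]
gripper_width: 0.704
```

Contact comes at the expected height (TCP 0.1188 against 0.1185). I release and retreat.

```bash
python3 -m creep '[[0,0,0,0,0,0,0.85],[0,0,0,0,0,0,1],[0,0,0,0,0,0,1],[0,0,0,0,0,0,1],[0,0,0,0,0,0,1],[0,0,0,0,0,-0.02,1],[0,0,0,0,0,-0.03,1],[0,0,0,0,0,-0.03,1],[0,0,0,0,0,-0.02,1],[0,0,0,0,0,0,0],[0,0,0,0,0,0,0],[0,0,0,0,0,0,0],[0,0,0,0,0,0,0],[0,0,0,0,0,0,0],[0,0,0,0,0,0,0],[0,0,0,0,0,0,0]]'
python3 - <<'E'
from h import *
cal={c:manip.get_calibration(c) for c in ["scene","side"]}
for c in cal:
    im=manip.grab_frame(c)
    d=manip.cut_out("coarse_center",c)
    if d: print(c,d[0]["confidence"],d[0]["rect"],crect(proj(cyl(.5405,.213,.096,.048,.031),cal[c])).round(1))
    y,x=(190,280) if c=="scene" else (80,140)
    cv2.imwrite("pics/11%s.png"%c,cv2.resize(im[y:y+120,x:x+140],None,fx=5,fy=5))
cw=manip.get_calibration("wrist");im=manip.grab_frame("wrist");cv2.imwrite("pics/w11.png",im)
for d in manip.cut_out("coarse_center","wrist")[:1]: print(d["confidence"],d["rect"],crect(projw(circ(.5405,.213,.144,.031),cw)))
s=manip.state();print(s["gripper_width"],s["tool_pos"],s["contact_force"])
E
```

```text
time: 17.25
tool_pos: [0.5393, 0.2114, 0.216]
tool_rot: [-0.0, 0.707, 0.707, -0.001]
contact_force: [-0.2, 0.1, -1.0]
gripper_width: 0.004
scene 0.65 [336.4, 214.4, 371.8, 249.0] [334.9 213.1 369.5 248.9]
side 0.75 [185.6, 107.9, 216.8, 141.3] [186.2 110.2 216.6 141.7]
0.97 [217.4, 151.8, 298.6, 231.4] [216.94773979 157.67922334 297.26502928 234.11638371]
-0.0007327235608946977 [0.53970495 0.21153596 0.21709845] [-0.65679306  0.30375195  0.06989267]
```

View pics/11scene.png

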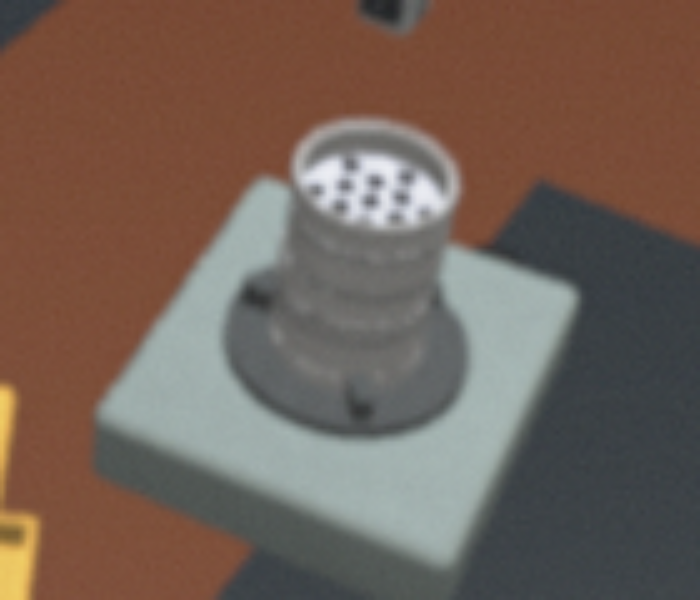

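View pics/11side.png

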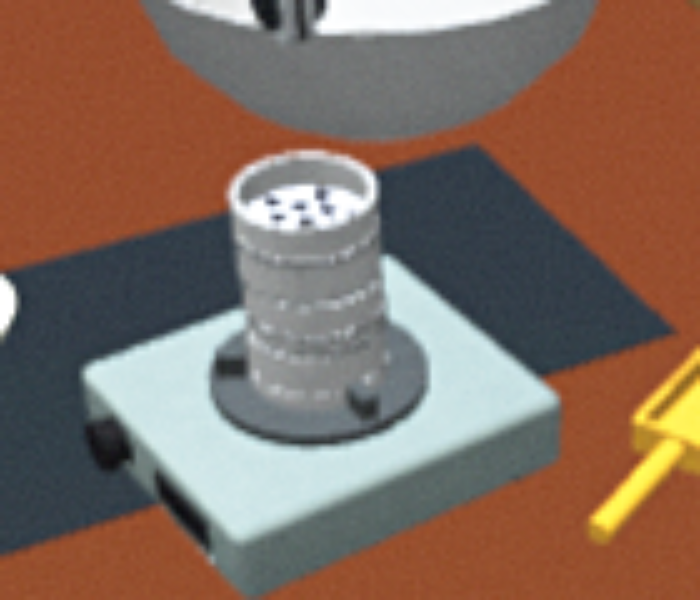

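View pics/w11.png

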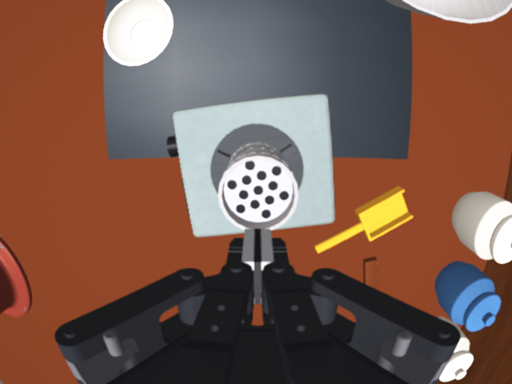

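Coarse is seated flat and matches the predicted outline, apart from the cut-out's few-pixel slack. Now the press; the plate should be at z≈0.128.

```bash
python3 -m creep '[[0,0,0,0.0015,0,0.03,0],[0,0,0,0,0,0.03,0],[0,0,0,0,0,0.015,0],[0,0,0,0,0,0.006,0],[0,0,0,0,0,0.002,0],[0,0,0,0,0,0.001,0],[0,0,0,0,0,0.001,0],[0,0,0,0,0,0.001,0],[0,0,0,0,0,0.001,0],[0,0,0,0,0,0.001,0],[0,0,0,0,0,0,0]]'
```

```text
time: 18.47
tool_pos: [0.5398, 0.2131, 0.1294]
tool_rot: [0.0, 0.707, 0.707, 0.0]
contact_force: [0.7, 0.0, -0.5]
gripper_width: -0.003
```

```bash
python3 -m creep '[[0,0,0,0,0,0.001,0],[0,0,0,0,0,0.001,0],[0,0,0,0,0,0.001,0],[0,0,0,0,0,0.0005,0],[0,0,0,0,0,0,0],[0,0,0,0,0,0,0]]'
```

```text
time: 18.97
tool_pos: [0.54, 0.2131, 0.128]
tool_rot: [0.0, 0.707, 0.707, 0.0]
contact_force: [-4.9, -1.4, 10.3]
gripper_width: -0.003
```

```bash
python3 -m creep '[[0,0,0,0,0,0.001,0],[0,0,0,0,0,0,0],[0,0,0,0,0,0,0],[0,0,0,0,0,0,0],[0,0,0,0,0,0,0],[0,0,0,0,0,0,0]]'
```

```text
time: 19.47
tool_pos: [0.5401, 0.2131, 0.1279]
tool_rot: [0.0, 0.707, 0.707, 0.0]
contact_force: [-7.4, -2.5, 13.8]
gripper_width: -0.0
```

Held at about 14 N. I retreat and make the final checks.

```bash
python3 -m creep '[[0,0,0,0,0,-0.01,0],[0,0,0,0,0,-0.03,0],[0,0,0,0,0,-0.04,0],[0,0,0,0,0,-0.04,0],[0,0,0,-0.02,0,-0.02,0],[0,0,0,-0.04,0,0,0],[0,0,0,-0.04,0,0,0],[0,0,0,0,0,0,0],[0,0,0,0,0,0,0],[0,0,0,0,0,0,0]]'
python3 - <<'E'
from h import *
cal={c:manip.get_calibration(c) for c in ["scene","side"]}
for c in cal:
    im=manip.grab_frame(c);cv2.imwrite("pics/12%s.png"%c,im)
    for t,cy in (("coarse_center",cyl(.5405,.213,.096,.048,.031)),("small_center",cyl(.4665,-.047,0,.036,.022))):
        d=manip.cut_out(t,c)
        if d: print(c,t,d[0]["confidence"],d[0]["rect"],crect(proj(cy,cal[c])).round(1))
    y,x=(190,280) if c=="scene" else (80,140)
    cv2.imwrite("pics/12%sz.png"%c,cv2.resize(im[y:y+120,x:x+140],None,fx=5,fy=5))
s=manip.state();print(s["time"],s["tool_pos"],s["contact_force"])
E
```

```text
time: 20.3
tool_pos: [0.5397, 0.113, 0.2645]
tool_rot: [-0.0, 0.707, 0.707, 0.0]
contact_force: [-0.3, 0.1, 0.9]
gripper_width: -0.001
scene coarse_center 0.78 [336.4, 214.3, 373.6, 254.3] [334.9 213.1 369.5 248.9]
scene small_center 0.64 [258.8, 195.5, 280.3, 215.9] [259.7 194.3 277.1 213. ]
side coarse_center 0.88 [185.2, 109.9, 215.8, 143.9] [186.2 110.2 216.6 141.7]
side small_center 0.89 [215.2, 238.8, 240.7, 264.3] [215.6 238.  240.3 266.2]
20.6 [0.53957644 0.11393234 0.26434771] [ 0.19539453  0.2383194  -0.13053406]
```

View pics/12sidez.png

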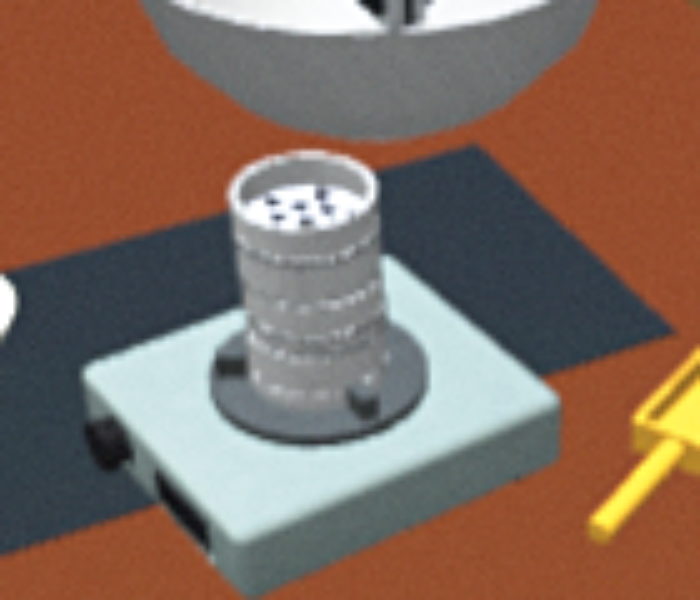

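View pics/12scene.png

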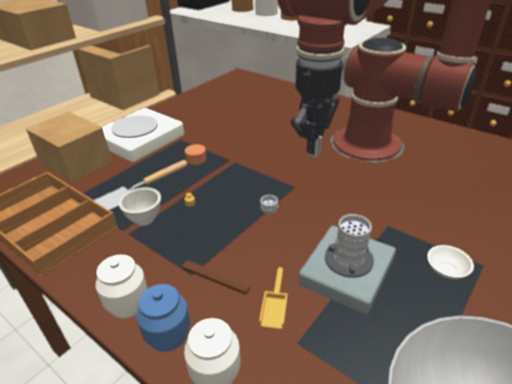

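The stack stands upright with no gaps, small is unmoved at (269,203) in scene, and the arm is clear, so I hand the job in.

```bash
python3 -c "
from plant import manip
print(manip.job_done())"
```

```text
the job is handed in; nothing more can be done
None
```

The sieve stack is built on the shaker and the job was handed in at about 20.6 s. I set the fine sieve in the catch pan, let it go and pressed it with shut fingers. I then did the same with the coarse sieve on top of the fine one.

**Pressing:** the wrist sensor read up to about 14 N in each press, held for roughly half a second or more. Each press also showed a sideways reading of about 7 N. The finger heights at contact were 0.090 m and 0.128 m, which match plates sitting fully home.

**Last checks:**
- **Stack:** in the last scene and side pictures it stands upright with no visible gaps, and the arm is clear with about 0 N on the tool.
- **Small sieve:** it shows where it stood at the start, within about 3 pixels.

**Disagreements:**
- **Coarse sieve before the grasp:** the scene camera's fit was about 15 mm off the side and wrist cameras in y, so I used those two. The grasp came out centred.
- **Coarse sieve after seating:** its outline matched the prediction to 2 pixels in the side view. In the scene view it was off by up to 5 pixels at the lower edge, which I put down to the cut-out running past the sieve's edge.

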